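Bench-test the fan's oscillation: pin, toggle, round key

TASK

Start the fan's bench test with closed fingers, picking nothing up: first push the oscillation pin on top of the white gearbox all the way down, then push the toggle on the red wall switch plate right over to the side it is not leaning to, and last press the round key on the fan's control box fully in and let it come back up. Keep to that order, leave the gearbox standing where it is, press neither of the other two keys, and do not disturb the other things on the table.

Things in the scene. Friction and masses are not known exactly. Their poses are not given: they have to be found in the camera images.
- gearbox: loose white plastic fan oscillation gearbox, 0.3 to 0.65 kg, housing 96 (own x) x 76 (own y) x 46 mm high, with a round boss and collar on top (collar top 60 mm above the table) in which the pin slides; a short shaft sticks out of its -x end. Origin: centre of its underside; z up.
- pin_top (a point): centre of the flat top of the oscillation pin, a round white knob 20 mm in diameter on the gearbox's boss; with the pin up it is 84 mm above the table, fully down 74 mm. It moves with the pin.
- osc_pin (a joint): oscillation pin: 0 = up, 0.010 m = fully down. It starts up (0 to 0.0015). It slides straight down against about 4 N of friction and stays where it is left.
- toggle_pivot (a point): middle of the red wall switch plate, on its top face 44 mm above the table, where the toggle pivots. Own x runs along the plate's length (120 mm; plate width 76 mm along own y), z up. The toggle starts leaning to own -x and must be pushed over to own +x. The switch is fixed, on a 160 x 110 x 12 mm board.
- toggle_tip (a point): centre of the free end of the white switch toggle, a stub 26 mm long, 9 mm thick (own x) and 12 mm wide; moves with the toggle. Upright, the end is 26 mm above the plate.
- toggle (a joint): toggle angle: 0 = leaning 0.4 rad to the plate's own -x (off), 0.8 rad = leaning 0.4 rad to own +x (on, against its stop). Friction hinge, 0.02 N m, stays where it is left; starts at 0 to 0.08.
- round_key_top (a point): centre of the flat top of the round white key (30 mm in diameter) on the fan's grey control box, 54 mm above the table when up. Keys stand 12 mm above the box's top plate, in a row of three with 48 mm between centres; which key is at which place changes. Moves with the key.
- round_key (a joint): round key: 0 = up, 0.006 m = fully pressed. Spring key: begins to move at 2 N, fully in at 5 N, returns when let go.
- square_key_top (a point): centre of the top of the square white key (28 x 28 mm), same height, travel and spring as the round one; not to be pressed.
- square_key (a joint): square key: 0 = up, 0.006 m = fully pressed.
- bar_key_top (a point): centre of the top of the oblong white key (50 mm across the row x 20 mm along it), same height, travel and spring; not to be pressed.
- bar_key (a joint): oblong key: 0 = up, 0.006 m = fully pressed.
- control_box: fixed grey control box of the fan, 100 (own x) x 164 (own y) x 42 mm high; the keys stand in a row along own y. Origin: centre of its underside.
- jar: bystander: clear plastic jar with white twist lid, 52 mm in diameter, 70 mm high; origin at the centre of its underside.
- screwdriver: bystander: wooden-handled screwdriver lying on the table, 190 mm long along own x; origin under its middle.
- bowl: bystander: stainless steel bowl, 150 mm across, 50 mm high; origin at the centre of its underside.
- motor: bystander: fan motor stator with upright shaft, 84 mm in diameter, 77 mm high; origin at the centre of its underside.
- blade: bystander: grey three-bladed fan wheel lying flat, about 180 mm across; origin at the centre of its underside.
- oil: bystander: white oil bottle with black cap, 44 mm in diameter, 115 mm high; origin at the centre of its underside.
- tape: bystander: roll of black tape lying flat, 68 mm in diameter, 18 mm high; origin at the centre of its underside.

How it is judged:
By the outcome, as a careful person would: the job done as asked, in the order asked, and still so for the second after the job is handed in, with the robot touching nothing.
It also fails if it takes over 48 s, if anything falls off the work surface, if the arm or the gripper's body presses on something with over 40 N, if the wrist force passes 120 N, or if a joint passes its speed limit or range.

ROBOT

A 7-joint arm with a two-finger parallel gripper is mounted at the origin on the work surface. World frame = base frame: x ahead of the robot, y to its left, z up, the work surface at z = 0. Lengths are in m, angles in rad, forces in N, time in s.
With the tool pointing down it reaches from about 0.375 to 0.925 m from the base axis. Payload 3.1 kg.
Tool frame: the origin (TCP) lies on the centre line of the jaws, within the pads' length; the fingertips stand 11 mm ahead of it and the grasp point (between the pads) lies 8 mm behind it (finger_overhang is the distance from the TCP to the fingertips, in m); z points along the fingers, y is the line along which they close (so a half turn about z gives the same grasp; the last joint's range is limited). The gripper opens to 85 mm and grips with 20 to 120 N. Pads are 22 mm wide; open, the fingers measure 114 mm over their backs; the gripper's body (76 mm by 85 mm) begins 54 mm behind the grasp point. The pads swing forward as they close: fully open they stand 13 mm farther back than shut.
Start: joints at [-1.256, 0.383, 0.044, 1.598, -0.018, 1.161, -0.05], TCP at [0.261, 0.595, 0.216] pointing down, gripper open.
Joint ranges: [-2.61, 2.61], [-0.41, 2.15], [-1.48, 1.57], [0, 2.5], [-1.57, 4.71], [0.05, 1.97], [-2.85, 2.85]. Speed limits (rad/s): [2.79, 2.79, 3.14, 3.14, 3.14, 3.14, 3.14].

INTERFACE

Orientations are given as a rotation vector (axis times angle).
In Python, from workcell import * gives the robot as it stands.
- The arm moves only by the tool drive_tool, never from a script. Its argument "moves" is a list of rows, each a list of 3 entries, a list of its own where there are three numbers: the turn, a rotation vector about the world's x, y, z in degrees, then the shift along the world's x, y, z in m, then the opening, from -1 (shut) to 1 (fully open). A call has 1 to 10 rows; each row shifts and turns the commanded pose from where the row before left it; what a row does not reach is not made up. A row lasts 1/10 s, in which the tool goes at most 50 mm and 8.59 degrees, less where a joint would pass 70% of its speed; a pose out of reach is approached as far as the arm can. A call with a gripper value outside its range is refused whole. The fingers move at their own pace and stop on an object; "force" is the grip in N (left out, the last holds). Time passes only in rows, so rows that do not move let the fingers close. It gives the time, the measured TCP pose, the force, the opening and the grip force at its end, in the units of the state.
- state(): the state, without advancing time (a new reading comes with each control period).
- get_image(name): name is "scene" or "top"; returns a dict with "pixels" (384x512x3 uint8, red, green, blue), "z_map" (384x512 float32, m along the optical axis (not along the pixel's ray), 0 where there is no reading), "fovy" (degrees; the focal length in pixels is half the picture's height over the tangent of half this angle, whatever the lens; pixels are square), "cx", "cy" (the principal point, pixels), "dist_coeffs" ([k1, k2, p1, p2, k3] as OpenCV has them; the pictures are not rectified), "extrinsics" (4x4, takes a point from camera to world coordinates). Camera axes: x right, y up, looking along -z (the intrinsics and any distortion apply to the point x, -y, -z); pixel columns grow to the right and rows downward; lengths in m; the calibration is good to about 2 mm. A picture is of the moment at which its call begins.
- job_done(): hands the job in; it is judged then, once.
The state is a dict: "clock": time; "joints": joint angles; "qd": joint speeds; "joint_efforts": joint torques, N m; "tool_pos": TCP position; "orientation": TCP orientation; "force": force on the tool from outside, world axes, zero at the start; "wrist_torque": the same for the moment, N m; "width": finger opening in m; "grasp_force": force on a finger pad.
Only numpy, scipy, OpenCV 4.12 (cv2) and the standard library are available. Lean on these libraries where they do the work, as an engineer would, in place of code of your own. Each camera call takes 0.05 s, during which the arm holds its last target. There are 200 camera calls.

## Working session

There is one attempt and no reset: what is moved stays moved. The work goes in short steps, Python scripts to look and compute and a tool call to move; the robot and the scene stay as the last step left them, time stands still between calls to the robot, and variables do not carry over. Pictures are saved under pics/ and viewed, at most 13 in all, crops included, and the job is handed in when it is done.

Besides the shell and the picture viewer there is one more tool, called after "Request:" as name([rows], argument=value, ...), one row to a line, values as JSON. drive_tool: Moves the arm, as the interface text tells. Its arguments: {"type":"object","properties":{"moves":{"type":"array"},"force":{"type":"number"}},"required":["moves"]}

```bash
mkdir -p pics; cat > h.py <<'E'
from workcell import *
import numpy as np, cv2
def grab(n):
    im=get_image(n); np.savez(f'{n}.npz',**im)
    cv2.imwrite(f'pics/{n}_{int(state()["clock"]*1000)}.png',im["pixels"][:,:,::-1]); return im
def K(im):
    h=im["pixels"].shape[0]; f=h/2/np.tan(np.radians(float(im["fovy"]))/2)
    return np.array([[f,0,float(im["cx"])],[0,f,float(im["cy"])],[0,0,1]])
def rays(im,uv):
    p=cv2.undistortPoints(np.array(uv,float).reshape(-1,1,2),K(im),np.array(im["dist_coeffs"],float)).reshape(-1,2)
    d=np.c_[p[:,0],-p[:,1],-np.ones(len(p))]; E=np.array(im["extrinsics"])
    return E[:3,3],d@E[:3,:3].T
def plane(im,uv,z):
    o,d=rays(im,uv); return o+d*((z-o[2])/d[:,2])[:,None]
def depth(im,uv):
    o,d=rays(im,uv); z=np.array([im["z_map"][int(round(v)),int(round(u))] for u,v in uv]); return o+d*z[:,None]
E
python3 - <<'E'
from h import *
for n in("top","scene"):
    im=grab(n); print(n,im["fovy"],im["cx"],im["cy"],im["dist_coeffs"],np.round(im["extrinsics"],3).tolist())
s=state();print({k:np.round(v,3) for k,v in s.items()})
E
ls pics
```

```text
top 48.750555195901654 251.35838747541217 186.47203347051257 [-0.01247883  0.          0.          0.          0.        ] [[-0.015, 0.998, -0.057, 0.477], [-1.0, -0.016, -0.017, -0.003], [-0.018, 0.057, 0.998, 1.035], [0.0, 0.0, 0.0, 1.0]]
scene 49.89355899850643 257.64490223156986 192.09443293684438 [-0.12013459  0.          0.          0.          0.        ] [[-0.763, -0.365, 0.533, 1.06], [0.646, -0.407, 0.646, 0.65], [-0.019, 0.837, 0.546, 0.621], [0.0, 0.0, 0.0, 1.0]]
{'clock': np.float64(0.1), 'joints': array([-1.256,  0.384,  0.044,  1.599, -0.018,  1.161, -0.05 ]), 'qd': array([-0.001, -0.002, -0.001, -0.003,  0.001, -0.001, -0.   ]), 'joint_efforts': array([ 3.0000e-03, -4.3473e+01,  1.0290e+00, -2.5045e+01,  1.1000e-02,
        5.0000e-03, -0.0000e+00]), 'tool_pos': array([0.26 , 0.595, 0.214]), 'orientation': array([-0.644, -3.075,  0.004]), 'force': array([ 0.064,  0.706, -0.767]), 'wrist_torque': array([-0.018,  0.009,  0.03 ]), 'grasp_force': np.float64(0.0), 'width': np.float64(0.086)}
scene_100.png
top_50.png
```

View pics/top_50.png

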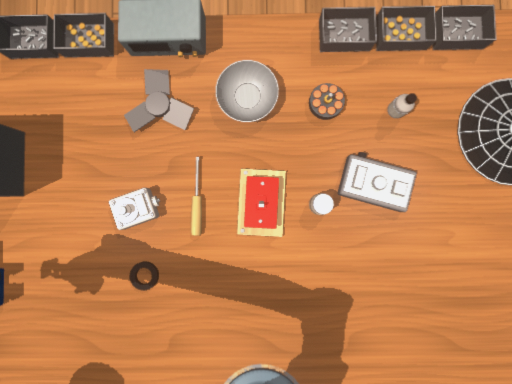

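View pics/scene_100.png

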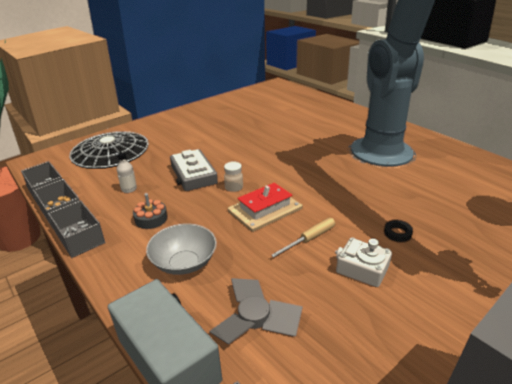

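Top view: the gearbox is near (132,208), the red switch near (263,203) and the control box near (378,183). The keys from left to right are bar (359,178), round (380,183) and square (400,188). Next I'll take enlarged crops.

```bash
python3 - <<'E'
from h import *
t=dict(np.load('top.npz'));s=dict(np.load('scene.npz'))
def c(im,u,v,w=24,h=18): return cv2.resize(im["pixels"][v-h*1:v+h,u-w:u+w,::-1],(400,300),interpolation=cv2.INTER_CUBIC)
print("scale 400/48=8.33")
a=np.vstack([np.hstack([c(t,132,206),c(t,264,204)]),np.hstack([c(s,372,250),c(s,266,198)])])
cv2.imwrite('pics/crops.png',a)
E
```

```text
scale 400/48=8.33
```

View pics/crops.png

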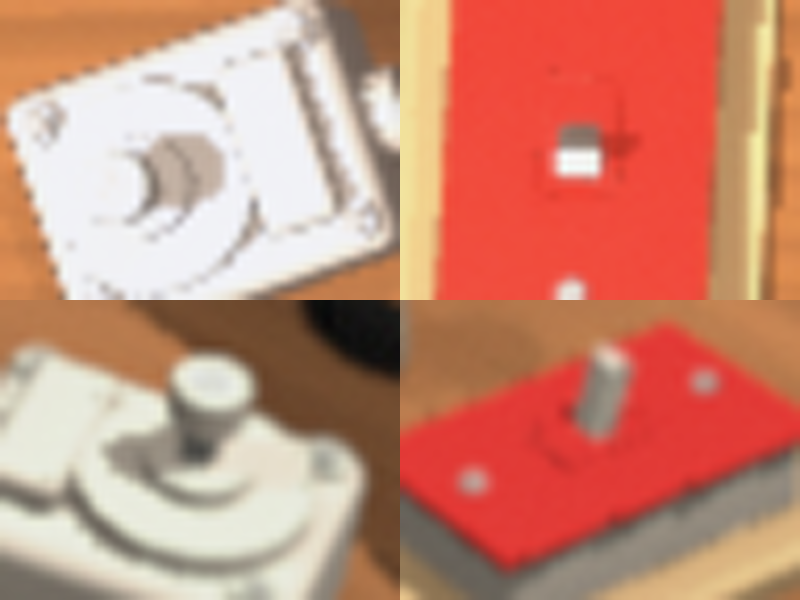

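In the crops, the pin's top is near top (122.6,210) and scene (373.4,241.4). The toggle's tip is near top (261.4,205.6) and scene (267.4,187), so it leans towards the robot (-x).

```bash
python3 - <<'E'
from h import *
t=dict(np.load('top.npz'));s=dict(np.load('scene.npz'));r=lambda a:np.round(a,4).tolist()
def tri(a,b):
    o1,d1=rays(t,[a]);o2,d2=rays(s,[b]);d1=d1[0];d2=d2[0]
    k=np.linalg.lstsq(np.c_[d1,-d2],o2-o1,rcond=None)[0];p,q=o1+k[0]*d1,o2+k[1]*d2
    return r((p+q)/2),round(np.linalg.norm(p-q),4)
print('pin',r(plane(t,[(122.6,210)],.084)),r(plane(s,[(373.4,241.4)],.084)),tri((122.6,210),(373.4,241.4)))
print('tip',r(plane(t,[(261.4,205.6)],.068)),r(plane(s,[(267.4,187)],.068)),tri((261.4,205.6),(267.4,187)))
p=t["pixels"].astype(int)
m=((p[...,0]>170)&(p[...,1]<100)&(p[...,2]<100)).astype(np.uint8)
c=max(cv2.findContours(m,0,2)[0],key=cv2.contourArea);R=cv2.minAreaRect(c);b=plane(t,cv2.boxPoints(R),.044)
print('plate',R,r(b),r(b.mean(0)),np.linalg.norm(b-np.roll(b,1,0),axis=1))
# keys: bright in the box area
sub=(p[150:215,335:420].min(2)>200).astype(np.uint8)
for c in cv2.findContours(sub,cv2.RETR_LIST,2)[0]:
    if cv2.contourArea(c)>30:
        M=cv2.moments(c);u=(M['m10']/M['m00']+335,M['m01']/M['m00']+150);print('c',cv2.contourArea(c),np.round(u,1),r(plane(t,[u],.054)),cv2.minAreaRect(c)[1:])
for n,im,x,y,w,h in(('t',t,378,183,48,36),('s',s,193,168,48,36)):
    cv2.imwrite(f'pics/k{n}.png',cv2.resize(im["pixels"][y-h:y+h,x-w:x+w,::-1],(400,300),interpolation=cv2.INTER_CUBIC))
cv2.imwrite('pics/k.png',np.hstack([cv2.imread('pics/kt.png'),cv2.imread('pics/ks.png')]))
E
```

```text
pin [[0.4828, 0.3042, 0.084]] [[0.4804, 0.3097, 0.084]] ([0.481, 0.307, 0.0823], np.float64(0.0056))
tip [[0.4883, -0.009, 0.068]] [[0.4878, -0.0053, 0.068]] ([0.4872, -0.0081, 0.0665], np.float64(0.0029))
plate ((261.35693359375, 201.57537841796875), (31.95073127746582, 50.6995964050293), 3.1798300743103027) [[0.4417, 0.0321, 0.044], [0.5599, 0.0239, 0.044], [0.5545, -0.0508, 0.044], [0.4365, -0.0421, 0.044]] [0.4982, -0.0092, 0.044] [0.07440183 0.1185361  0.0748917  0.11835725]
c 92.0 [395.1 189.4] [[0.5212, -0.3182, 0.054]] ((20.117647171020508, 12.70588207244873), 61.927513122558594)
c 83.5 [375.9 182.9] [[0.537, -0.2743, 0.054]] ((16.858234405517578, 13.536413192749023), 85.2363510131836)
c 103.5 [355.4 178. ] [[0.549, -0.2274, 0.054]] ((26.105772018432617, 11.901800155639648), 87.51044464111328)
c 2074.0 [378.6 182.5] [[0.5376, -0.2806, 0.054]] ((64.46375274658203, 33.67902374267578), 15.255118370056152)
```

View pics/k.png

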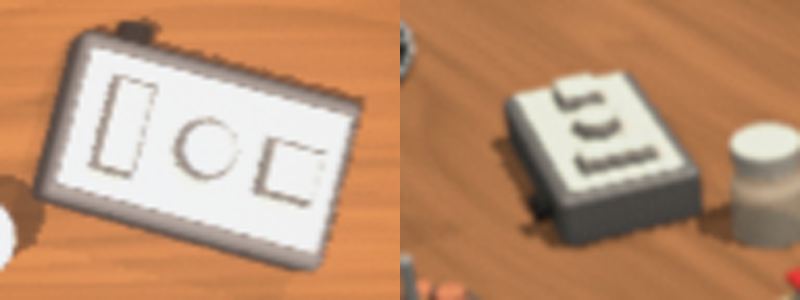

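Round key centre in the crop is (209,147), which is (380.2,182.3) in the full image. The bar key is on its left and the square key on its right. The toggle has to be pushed towards +x.

Request:
drive_tool([
  [[0,0,2],[0.022,-0.029,0],-1],
  [[0,0,2],[0.022,-0.029,0],-1],
  [[0,0,2],[0.022,-0.029,0],-1],
  [[0,0,2],[0.022,-0.029,0],-1],
  [[0,0,2],[0.022,-0.029,0],-1],
  [[0,0,2],[0.022,-0.029,0],-1],
  [[0,0,2],[0.022,-0.029,0],-1],
  [[0,0,2],[0.022,-0.029,0],-1],
  [[0,0,2],[0.022,-0.029,0],-1],
  [[0,0,2],[0.022,-0.029,0],-1],
], force=40)

```text
clock: 1.1
tool_pos: [0.481, 0.3039, 0.2152]
orientation: [-0.097, -3.139, 0.001]
force: [0.9, -0.2, -0.4]
width: -0.0001
grasp_force: 0.0
```

```bash
python3 - <<'E'
from h import *
t=dict(np.load('top.npz'));print(plane(t,[(380.2,182.3)],.054))
s=state();print(s["tool_pos"],s["orientation"],s["force"],s["width"])
E
```

```text
[[ 0.53808551 -0.28436465  0.054     ]]
[0.48103908 0.30387573 0.21515623] [-9.74762654e-02 -3.13927519e+00  9.27593013e-04] [ 0.94644055 -0.16917625 -0.37461031] -9.254083948326477e-05
```

Request:
drive_tool([
  [[0,0,0],[0,0.001,-0.03],-1],
  [[0,0,0],[0,0,-0.03],-1],
  [[0,0,0],[0,0,-0.03],-1],
  [[0,0,0],[0,0,-0.02],-1],
  [[0,0,0],[0,0,0],-1],
  [[0,0,0],[0,0,0],-1],
])

```text
clock: 1.7
tool_pos: [0.4805, 0.3062, 0.1054]
orientation: [-0.1, -3.139, 0.001]
force: [0.8, 0.2, 0.3]
width: -0.0001
grasp_force: 0.0
```

```bash
python3 - <<'E'
from h import *
ims=[]
for n,x,y in(('top',128,206),('scene',372,240)):
    im=grab(n);ims.append(cv2.resize(im["pixels"][y-30:y+30,x-40:x+40,::-1],(400,300),interpolation=cv2.INTER_CUBIC))
cv2.imwrite('pics/pin1.png',np.hstack(ims))
E
```

```text
(no output)
```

View pics/pin1.png

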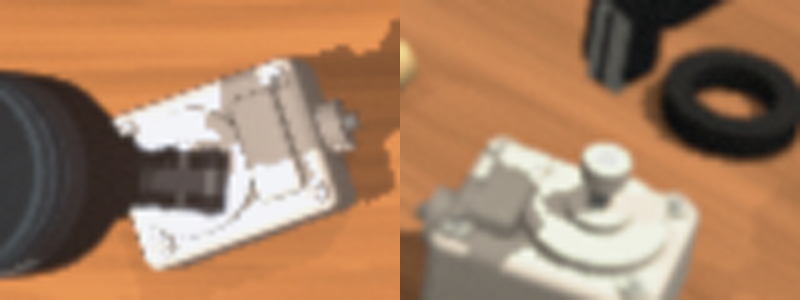

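The pin's knob is at scene crop (606,158). The fingertip end is at about (612,85), which looks slightly off, so I'll check it numerically.

```bash
python3 - <<'E'
from h import *
t=dict(np.load('top.npz'));s=dict(np.load('scene.npz'))
def proj(im,P):
    E=np.array(im["extrinsics"]);q=(np.array(P)-E[:3,3])@E[:3,:3];q=q*[1,-1,-1]
    return cv2.projectPoints(q.reshape(-1,1,3),np.zeros(3),np.zeros(3),K(im),np.array(im["dist_coeffs"],float))[0].reshape(-1,2)
x,y,z=state()["tool_pos"]
P=[(x,y,z-.011),(x+.011,y+.0145,z-.011),(x+.011,y-.0145,z-.011),(x-.011,y-.0145,z-.011),(x,y,.084)]
for n,im,ox,oy in(('t',t,88,176),('s',s,332,210)): print(n,np.round((proj(im,P)-[ox,oy])*5).tolist())
print(plane(t,[(88+232/5,176+180/5)],.094))
E
```

```text
t [[158.0, 172.0], [125.0, 148.0], [190.0, 147.0], [190.0, 197.0], [166.0, 172.0]]
s [[204.0, 132.0], [217.0, 161.0], [158.0, 127.0], [192.0, 104.0], [200.0, 156.0]]
[[0.47789904 0.27442545 0.094     ]]
```

```bash
python3 - <<'E'
from h import *
print(state()["tool_pos"],state()["joints"])
for n,x0,x1,y0,y1 in(('top',90,150,180,235),('scene',330,430,180,245)):
    im=dict(np.load(n+'.npz'));p=im["pixels"].astype(int)
    uv=[(u,v) for v in range(y0,y1) for u in range(x0,x1) if p[v,u].max()<110]
    P=depth(im,uv);o=np.argsort(P[:,2])
    for lo in np.arange(.085,.2,.01):
        q=P[(P[:,2]>=lo)&(P[:,2]<lo+.01)&(P[:,0]<.56)]
        if len(q)>3: print(n,round(lo,3),len(q),q[:,:2].min(0).round(3),q[:,:2].max(0).round(3))
im=dict(np.load('scene.npz'));im2=dict(np.load('top.npz'))
cv2.imwrite('pics/w.png',np.hstack([cv2.resize(i["pixels"][y:y+150,x:x+100,::-1],(400,600),interpolation=cv2.INTER_CUBIC) for i,x,y in((im,320,130),(im2,70,140))]))
E
```

```text
[0.48182013 0.30718952 0.10716119] [-0.77931244  0.35845705  0.16497027  1.89024847 -0.0739172   0.89595753
  0.92856278]
top 0.175 7 [0.47  0.276] [0.493 0.289]
top 0.185 21 [0.465 0.27 ] [0.496 0.29 ]
scene 0.125 33 [0.479 0.295] [0.494 0.32 ]
scene 0.135 65 [0.477 0.294] [0.494 0.321]
scene 0.145 64 [0.476 0.294] [0.494 0.321]
scene 0.155 50 [0.479 0.294] [0.495 0.321]
scene 0.165 104 [0.474 0.275] [0.496 0.337]
scene 0.175 161 [0.47  0.266] [0.497 0.345]
scene 0.185 164 [0.468 0.26 ] [0.5   0.353]
scene 0.195 179 [0.472 0.253] [0.501 0.361]
```

View pics/w.png

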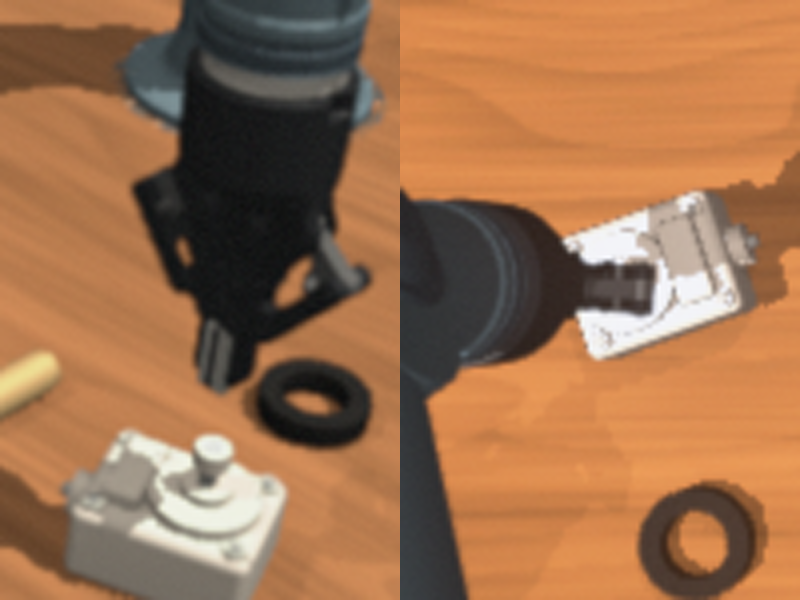

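The dark block in the top view is the finger linkage at about z=0.18. The fingertip is centred over the pin but sits about 2 cm above it, so I'll lower it while watching the force.

Request:
drive_tool([
  [[0,0,0],[0,0.001,-0.005],-1],
  [[0,0,0],[0,0,-0.005],-1],
  [[0,0,0],[0,0,0],-1],
])

```text
clock: 2.1
tool_pos: [0.4803, 0.3073, 0.0953]
orientation: [-0.1, -3.139, 0.001]
force: [1.1, -0.7, 0.1]
width: -0.0001
grasp_force: 0.0
```

Request:
drive_tool([
  [[0,0,0],[0,0,-0.002],-1],
  [[0,0,0],[0,0,-0.002],-1],
  [[0,0,0],[0,0,0],-1],
])

```text
clock: 2.4
tool_pos: [0.4805, 0.3072, 0.0913]
orientation: [-0.1, -3.139, 0.001]
force: [-0.7, -0.4, -0.2]
width: -0.0
grasp_force: 0.0
```

Request:
drive_tool([
  [[0,0,0],[0,0,-0.002],-1],
  [[0,0,0],[0,0,-0.002],-1],
  [[0,0,0],[0,0,0],-1],
])

```text
clock: 2.7
tool_pos: [0.4805, 0.3072, 0.0873]
orientation: [-0.1, -3.139, 0.001]
force: [0.3, 0.1, 0.1]
width: -0.0002
grasp_force: 0.0
```

Request:
drive_tool([
  [[0,0,0],[0,0,-0.002],-1],
  [[0,0,0],[0,0,-0.002],-1],
  [[0,0,0],[0,0,0],-1],
])

```text
clock: 3.0
tool_pos: [0.4805, 0.3072, 0.0833]
orientation: [-0.1, -3.139, 0.001]
force: [-0.2, 0.3, -0.4]
width: -0.0002
grasp_force: 0.0
```

Request:
drive_tool([
  [[0,0,0],[0,0,-0.002],-1],
  [[0,0,0],[0,0,-0.002],-1],
  [[0,0,0],[0,0,0],-1],
])

```text
clock: 3.3
tool_pos: [0.4805, 0.3073, 0.0793]
orientation: [-0.1, -3.139, 0.001]
force: [-0.2, 0.1, -0.3]
width: 0.0003
grasp_force: 0.0
```

```bash
python3 - <<'E'
from h import *
ims=[]
for n,x,y in(('top',128,206),('scene',372,235)):
    im=grab(n);ims.append(cv2.resize(im["pixels"][y-30:y+30,x-40:x+40,::-1],(400,300),interpolation=cv2.INTER_CUBIC))
cv2.imwrite('pics/pin2.png',np.hstack(ims))
try:
  import workcell; print([k for k in dir(workcell) if not k.startswith('_')], getattr(workcell,'finger_overhang',None))
except Exception as e: print(e)
E
```

```text
['MotionError', 'finger_overhang', 'get_image', 'job_done', 'state'] 0.011
```

View pics/pin2.png

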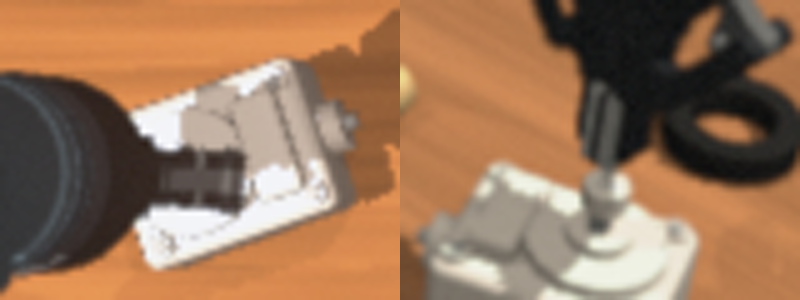

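The fingertip's near corner is at scene crop (610,165) and the knob is below it at (606,183). I'll use the depth map to find the gap.

```bash
python3 - <<'E'
from h import *
s=dict(np.load('scene.npz'))
for v in range(225,256):
    uv=[(u,v) for u in range(366,380,2)];P=depth(s,uv)
    print(v,' '.join(f"{a:.3f},{b:.3f},{c:.3f}" for a,b,c in P[1:6]))
E
```

```text
225 0.488,0.295,0.121 0.491,0.302,0.127 0.490,0.306,0.129 0.491,0.311,0.132 0.492,0.316,0.135
226 0.486,0.295,0.118 0.491,0.302,0.125 0.492,0.308,0.128 0.490,0.311,0.129 0.489,0.314,0.130
227 0.485,0.295,0.114 0.492,0.303,0.123 0.490,0.307,0.124 0.491,0.312,0.127 0.486,0.313,0.125
228 0.486,0.295,0.113 0.492,0.304,0.121 0.492,0.308,0.123 0.490,0.311,0.124 0.487,0.314,0.124
229 0.488,0.297,0.112 0.491,0.304,0.118 0.491,0.308,0.120 0.492,0.313,0.124 0.488,0.315,0.122
230 0.486,0.297,0.109 0.490,0.303,0.115 0.493,0.309,0.120 0.490,0.312,0.120 0.487,0.315,0.119
231 0.492,0.301,0.112 0.490,0.304,0.112 0.491,0.309,0.116 0.491,0.313,0.119 0.487,0.315,0.117
232 0.492,0.301,0.109 0.490,0.304,0.110 0.492,0.310,0.114 0.489,0.312,0.114 0.486,0.315,0.114
233 0.491,0.301,0.106 0.492,0.306,0.109 0.492,0.310,0.112 0.490,0.313,0.113 0.489,0.317,0.114
234 0.488,0.299,0.101 0.490,0.305,0.105 0.492,0.310,0.110 0.490,0.314,0.111 0.486,0.316,0.110
235 0.491,0.302,0.102 0.492,0.306,0.105 0.492,0.311,0.107 0.490,0.314,0.108 0.488,0.317,0.109
236 0.383,0.236,-0.000 0.489,0.305,0.100 0.491,0.310,0.104 0.489,0
[... 1115 characters left out ...]
,0.074 0.487,0.318,0.075 0.467,0.311,0.059
249 0.483,0.302,0.060 0.487,0.309,0.067 0.486,0.313,0.069 0.481,0.315,0.068 0.470,0.313,0.060
250 0.487,0.305,0.062 0.485,0.308,0.063 0.485,0.313,0.066 0.480,0.315,0.064 0.473,0.315,0.060
251 0.489,0.306,0.061 0.486,0.309,0.061 0.486,0.314,0.064 0.478,0.314,0.059 0.476,0.317,0.061
252 0.492,0.309,0.062 0.488,0.311,0.061 0.486,0.314,0.062 0.481,0.316,0.060 0.479,0.319,0.061
253 0.493,0.310,0.060 0.491,0.313,0.061 0.486,0.315,0.060 0.485,0.319,0.061 0.482,0.321,0.061
254 0.495,0.311,0.060 0.493,0.314,0.061 0.490,0.317,0.061 0.487,0.320,0.061 0.485,0.323,0.062
255 0.493,0.310,0.056 0.492,0.314,0.057 0.491,0.318,0.059 0.489,0.321,0.060 0.484,0.324,0.059
```

The tip is at z≈0.098 and the knob's top at 0.084, so there is a gap of about 14 mm. The tips stand about 19 mm above the reported TCP. xy is aligned.

Request:
drive_tool([
  [[0,0,0],[0,0.001,-0.004],-1],
  [[0,0,0],[0,0,-0.004],-1],
  [[0,0,0],[0,0,-0.002],-1],
  [[0,0,0],[0,0,0],-1],
])

```text
clock: 3.8
tool_pos: [0.4803, 0.3081, 0.069]
orientation: [-0.1, -3.139, 0.001]
force: [-0.5, -0.1, -0.6]
width: -0.0002
grasp_force: 0.0
```

Request:
drive_tool([
  [[0,0,0],[0,0,-0.002],-1],
  [[0,0,0],[0,0,-0.002],-1],
  [[0,0,0],[0,0,-0.001],-1],
  [[0,0,0],[0,0,0],-1],
])

```text
clock: 4.2
tool_pos: [0.4809, 0.3085, 0.0649]
orientation: [0.1, 3.14, 0.0]
force: [-1.3, -0.6, 2.9]
width: -0.0001
grasp_force: 1.6
```

Request:
drive_tool([
  [[0,0,0],[0,0,-0.001],-1],
  [[0,0,0],[0,0,-0.001],-1],
  [[0,0,0],[0,0,-0.001],-1],
  [[0,0,0],[0,0,0],-1],
])

```text
clock: 4.6
tool_pos: [0.4809, 0.3085, 0.0616]
orientation: [0.1, 3.14, 0.0]
force: [-0.4, -0.2, 2.8]
width: -0.0004
grasp_force: 1.5
```

Request:
drive_tool([
  [[0,0,0],[0,0,-0.001],-1],
  [[0,0,0],[0,0,-0.001],-1],
  [[0,0,0],[0,0,-0.001],-1],
  [[0,0,0],[0,0,0],-1],
])

```text
clock: 5.0
tool_pos: [0.4809, 0.3085, 0.0586]
orientation: [0.1, 3.14, 0.0]
force: [-0.1, -0.1, 2.5]
width: -0.0002
grasp_force: 1.4
```

Contact was at TCP z≈0.065, and the pin is now sliding.

Request:
drive_tool([
  [[0,0,0],[0,0,-0.001],-1],
  [[0,0,0],[0,0,-0.001],-1],
  [[0,0,0],[0,0,0],-1],
])

```text
clock: 5.3
tool_pos: [0.4809, 0.3085, 0.0584]
orientation: [-0.1, -3.14, -0.0]
force: [-3.8, -2.4, 13.2]
width: 0.0002
grasp_force: 6.6
```

Request:
drive_tool([
  [[0,0,0],[0,0,-0.001],-1],
  [[0,0,0],[0,0,0],-1],
])

```text
clock: 5.5
tool_pos: [0.481, 0.3086, 0.0584]
orientation: [-0.101, -3.139, -0.0]
force: [-4.9, -3.6, 17.5]
width: 0.0002
grasp_force: 9.1
```

Request:
drive_tool([
  [[0,0,0],[0,0,-0.001],-1],
  [[0,0,0],[0,0,0],-1],
])

```text
clock: 5.7
tool_pos: [0.481, 0.3086, 0.0583]
orientation: [-0.101, -3.139, -0.0]
force: [-7.9, -4.8, 23.6]
width: 0.0005
grasp_force: 11.6
```

The pin hit its hard stop after about 10 mm of travel. Next I'll lift off and go to the switch.

Request:
drive_tool([
  [[0,0,0],[0,0,0.015],-1],
  [[0,0,0],[0,0,0.03],-1],
  [[0,0,0],[0,0,0.035],-1],
  [[0,0,0],[0,0,0.025],-1],
  [[0,0,0],[-0.006,-0.045,0],-1],
  [[0,0,0],[-0.006,-0.045,0],-1],
  [[0,0,0],[-0.006,-0.045,0],-1],
  [[0,0,0],[-0.006,-0.045,0],-1],
  [[0,0,0],[-0.006,-0.045,0],-1],
  [[0,0,0],[-0.002,-0.045,0],-1],
])

```text
clock: 6.7
tool_pos: [0.4475, 0.0367, 0.1591]
orientation: [-0.099, -3.139, -0.0]
force: [1.1, 0.7, 0.8]
width: 0.0001
grasp_force: 0.0
```

Request:
drive_tool([
  [[0,0,0],[0,-0.042,0],-1],
  [[0,0,0],[0,0,0],-1],
  [[0,0,0],[0,0,0],-1],
])

```text
clock: 7.0
tool_pos: [0.4484, -0.0046, 0.1593]
orientation: [-0.105, -3.14, -0.001]
force: [1.1, -0.0, 0.0]
width: 0.0001
grasp_force: 0.0
```

```bash
python3 - <<'E'
from h import *
s=grab('scene');t=grab('top');print(state()["tool_pos"])
P=depth(s,[(u,v) for v in range(236,256) for u in range(366,382)]).reshape(20,16,3)
q=P.reshape(-1,3);q=q[q[:,2]>.066];print('knob',q.mean(0),np.percentile(q[:,2],[80,90,98]))
p=s["pixels"]
cv2.imwrite('pics/sw.png',np.hstack([cv2.resize(s["pixels"][y-45:y+45,x-60:x+60,::-1],(400,300),interpolation=cv2.INTER_CUBIC) for x,y in((266,185),(372,250))]))
E
```

```text
[ 0.44864546 -0.00234057  0.15938951]
knob [0.49151752 0.31581871 0.0803488 ] [0.07529765 0.07582212 0.07678496]
```

View pics/sw.png

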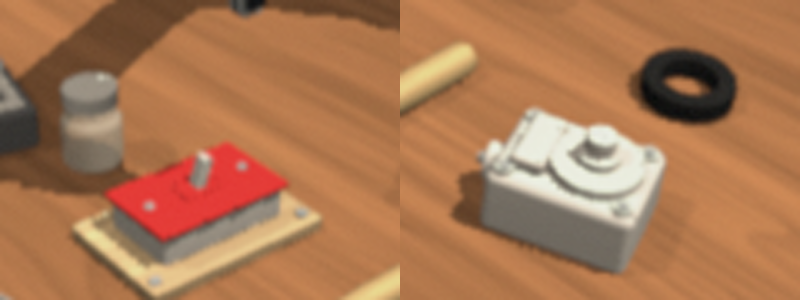

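The pin is down (top at about 75 mm) and the gearbox stands where it was. The toggle at left crop (203,168) still leans towards the robot. Next I'll lower the fingers behind it.

Request:
drive_tool([
  [[0,0,0],[0,-0.003,-0.035],-1],
  [[0,0,0],[0,0,-0.035],-1],
  [[0,0,0],[0,0,-0.03],-1],
  [[0,0,0],[0,0,-0.015],-1],
  [[0,0,0],[0,0,0],-1],
])

```text
clock: 7.6
tool_pos: [0.4461, -0.0048, 0.0421]
orientation: [-0.094, -3.134, 0.002]
force: [-0.2, -0.1, -0.3]
width: 0.0001
grasp_force: 0.0
```

Request:
drive_tool([
  [[0,0,0],[0,0,-0.004],-1],
  [[0,0,0],[0.005,0,0],-1],
  [[0,0,0],[0.005,0,0],-1],
  [[0,0,0],[0,0,0],-1],
])

```text
clock: 8.0
tool_pos: [0.4612, -0.0063, 0.0419]
orientation: [0.1, 3.136, 0.001]
force: [0.5, 0.0, 0.5]
width: 0.0001
grasp_force: 0.0
```

Request:
drive_tool([
  [[0,0,0],[0.004,-0.0005,0],-1],
  [[0,0,0],[0.004,-0.0005,0],-1],
  [[0,0,0],[0.004,0,0],-1],
  [[0,0,0],[0,0,0],-1],
])

```text
clock: 8.4
tool_pos: [0.4718, -0.0076, 0.0409]
orientation: [0.1, 3.139, -0.0]
force: [-0.0, -0.1, -0.0]
width: 0.0002
grasp_force: 0.0
```

Request:
drive_tool([
  [[0,0,0],[0.004,-0.0005,0],-1],
  [[0,0,0],[0.004,0,0],-1],
  [[0,0,0],[0,0,0],-1],
])

```text
clock: 8.7
tool_pos: [0.4791, -0.0082, 0.0406]
orientation: [0.1, 3.14, -0.0]
force: [-0.2, -0.3, 0.1]
width: -0.0
grasp_force: 0.0
```

Request:
drive_tool([
  [[0,0,0],[0.003,0,0],-1],
  [[0,0,0],[0.002,0,0],-1],
  [[0,0,0],[0,0,0],-1],
])

```text
clock: 9.0
tool_pos: [0.4839, -0.0083, 0.0407]
orientation: [-0.1, -3.14, 0.0]
force: [-1.4, -0.8, 1.1]
width: -0.0001
grasp_force: 0.6
```

Request:
drive_tool([
  [[0,0,0],[0.002,0,0],-1],
  [[0,0,0],[0.002,0,0],-1],
  [[0,0,0],[0,0,0],-1],
])

```text
clock: 9.3
tool_pos: [0.4869, -0.0084, 0.0405]
orientation: [-0.1, -3.138, 0.0]
force: [-3.7, -1.5, 2.9]
width: -0.0
grasp_force: 2.2
```

Request:
drive_tool([
  [[0,0,0],[0.002,0,0],-1],
  [[0,0,0],[0,0,0],-1],
])

```text
clock: 9.5
tool_pos: [0.487, -0.0084, 0.0404]
orientation: [-0.1, -3.134, 0.0]
force: [-6.4, -0.3, 7.2]
width: -0.0001
grasp_force: 4.7
```

Request:
drive_tool([
  [[0,0,0],[0.002,0,0],-1],
  [[0,0,0],[0,0,0],-1],
])

```text
clock: 9.7
tool_pos: [0.4871, -0.0084, 0.0403]
orientation: [-0.1, -3.13, -0.0]
force: [-10.5, -1.4, 12.5]
width: 0.0002
grasp_force: 7.2
```

The toggle is against its stop, as predicted. I'll back off, lift and check it while moving to the box.

Request:
drive_tool([
  [[0,0,0],[-0.012,0.001,0],-1],
  [[0,0,0],[-0.012,0,0],-1],
  [[0,0,0],[0,0,0.03],-1],
  [[0,0,0],[0,0,0.04],-1],
  [[0,0,0],[0,0,0.04],-1],
  [[0,0,0],[0.01,-0.04,0],-1],
  [[0,0,0],[0.01,-0.04,0],-1],
  [[0,0,0],[0.01,-0.04,0],-1],
  [[0,0,0],[0.01,-0.04,0],-1],
  [[0,0,0],[0.01,-0.04,0],-1],
])

```text
clock: 10.7
tool_pos: [0.5186, -0.2082, 0.1509]
orientation: [0.098, 3.138, -0.0]
force: [1.2, 0.7, 0.9]
width: 0.0
grasp_force: 0.0
```

Request:
drive_tool([
  [[0,0,0],[0.01,-0.04,0],-1],
  [[0,0,0],[0.01,-0.037,0],-1],
  [[0,0,0],[0,0,0],-1],
  [[0,0,0],[0,0,0],-1],
])

```text
clock: 11.1
tool_pos: [0.5375, -0.285, 0.1504]
orientation: [0.103, 3.139, -0.001]
force: [0.2, 0.1, -0.3]
width: 0.0002
grasp_force: 0.0
```

```bash
python3 - <<'E'
from h import *
s=grab('scene');t=grab('top');print(state()["tool_pos"])
cv2.imwrite('pics/sw2.png',np.hstack([cv2.resize(i["pixels"][y-45:y+45,x-60:x+60,::-1],(400,300),interpolation=cv2.INTER_CUBIC) for i,x,y in((s,266,195),(s,193,168))]))
E
```

```text
[ 0.53791594 -0.28208954  0.1502296 ]
```

View pics/sw2.png

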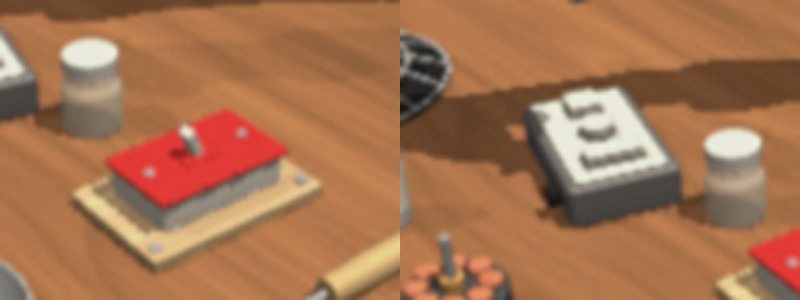

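The toggle now leans the other way (tip at left crop (187,130)). The box, with the round key at right crop (597,130), is clear under the gripper. Next I'll descend onto the round key.

Request:
drive_tool([
  [[0,0,0],[0,-0.001,-0.035],-1],
  [[0,0,0],[0,0,-0.035],-1],
  [[0,0,0],[0,0,-0.025],-1],
  [[0,0,0],[0,0,-0.008],-1],
  [[0,0,0],[0,0,0],-1],
  [[0,0,0],[0,0,0],-1],
])

```text
clock: 11.8
tool_pos: [0.539, -0.2847, 0.0489]
orientation: [0.098, 3.138, -0.001]
force: [0.3, 0.2, -0.0]
width: 0.0002
grasp_force: 0.0
```

```bash
python3 - <<'E'
from h import *
s=grab('scene');print(state()["tool_pos"])
p=s["pixels"].astype(int)
uv=[(u,v) for v in range(110,185) for u in range(160,230) if p[v,u].max()<100]
P=depth(s,uv)
for lo in np.arange(.046,.12,.008):
    q=P[(P[:,2]>=lo)&(P[:,2]<lo+.008)]
    if len(q)>2: print(round(lo,3),len(q),q[:,:2].min(0).round(3),q[:,:2].max(0).round(3))
cv2.imwrite('pics/key.png',cv2.resize(p[118:208,133:253,::-1].astype(np.uint8),(640,480),interpolation=cv2.INTER_CUBIC))
E
```

```text
[ 0.53932929 -0.28528459  0.04947745]
0.046 4 [ 0.538 -0.335] [ 0.554 -0.276]
0.062 5 [ 0.536 -0.284] [ 0.549 -0.277]
0.07 13 [ 0.535 -0.281] [ 0.551 -0.271]
0.078 18 [ 0.535 -0.282] [ 0.55  -0.269]
0.086 20 [ 0.534 -0.286] [ 0.553 -0.27 ]
0.094 19 [ 0.529 -0.287] [ 0.55  -0.269]
0.102 10 [ 0.537 -0.291] [ 0.551 -0.27 ]
0.11 38 [ 0.529 -0.315] [ 0.555 -0.252]
0.118 35 [ 0.53  -0.326] [ 0.554 -0.242]
```

View pics/key.png

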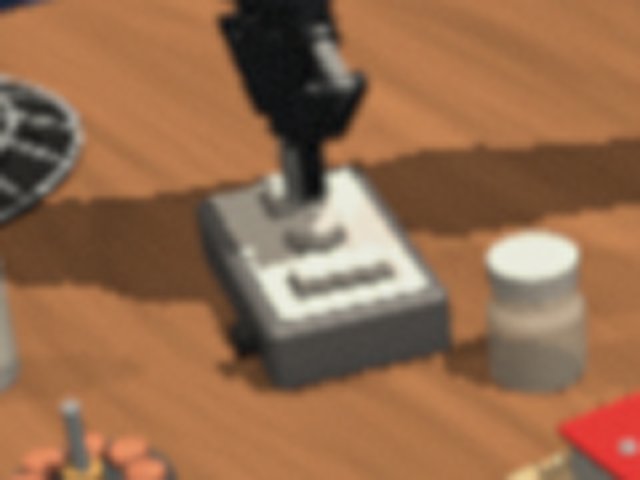

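The fingertip, at (305,200), is just above the round key, at (315,230). Its centre is at about (0.540,-0.284). Now I'll press.

Request:
drive_tool([
  [[0,0,0],[0,0,-0.004],-1],
  [[0,0,0],[0,0,-0.004],-1],
  [[0,0,0],[0,0,-0.002],-1],
  [[0,0,0],[0,0,0],-1],
])

```text
clock: 12.25
tool_pos: [0.538, -0.2852, 0.0379]
orientation: [0.1, 3.139, -0.0]
force: [0.2, 0.7, 1.3]
width: 0.0
grasp_force: 1.1
```

Request:
drive_tool([
  [[0,0,0],[0,0,-0.002],-1],
  [[0,0,0],[0,0,-0.002],-1],
  [[0,0,0],[0,0,0],-1],
])

```text
clock: 12.55
tool_pos: [0.5381, -0.2852, 0.0339]
orientation: [0.1, 3.139, -0.0]
force: [-0.4, -0.8, 5.3]
width: 0.0002
grasp_force: 2.1
```

Request:
drive_tool([
  [[0,0,0],[0,0,-0.002],-1],
  [[0,0,0],[0,0,0],-1],
])

```text
clock: 12.75
tool_pos: [0.5381, -0.2852, 0.0326]
orientation: [0.1, 3.14, 0.001]
force: [-1.6, 0.9, 7.9]
width: 0.0003
grasp_force: 4.1
```

Request:
drive_tool([
  [[0,0,0],[0,0,-0.001],-1],
  [[0,0,0],[0,0,0],-1],
])

```text
clock: 12.95
tool_pos: [0.5381, -0.2852, 0.0325]
orientation: [0.1, 3.139, 0.002]
force: [-3.1, 2.2, 13.4]
width: -0.0002
grasp_force: 6.5
```

The key is at its hard stop. I'll let it up and retract.

Request:
drive_tool([
  [[0,0,0],[0,0,0.005],-1],
  [[0,0,0],[0,0,0.01],-1],
  [[0,0,0],[0,0,0.03],-1],
  [[0,0,0],[0,0,0.04],-1],
  [[0,0,0],[0,0,0.04],-1],
  [[0,0,0],[-0.03,0,0.02],-1],
  [[0,0,0],[-0.03,0,0],-1],
  [[0,0,0],[-0.03,0,0],-1],
  [[0,0,0],[0,0,0],-1],
  [[0,0,0],[0,0,0],-1],
])

```text
clock: 13.95
tool_pos: [0.447, -0.285, 0.1755]
orientation: [0.102, 3.14, 0.001]
force: [0.5, 0.7, -0.2]
width: 0.0003
grasp_force: 0.0
```

```bash
python3 - <<'E'
from h import *
s=grab('scene')
f=lambda uv:np.round(depth(s,uv),3).tolist()
print('key',f([(192,159),(193,160),(192,161)]),'toggle',f([(266,188-0),(267,190),(322-0,190)]))
P=depth(s,[(u,v) for v in range(236,256) for u in range(366,382)]);P=P[(abs(P[:,0]-.482)<.008)&(abs(P[:,1]-.309)<.008)];print('pin',np.median(P[P[:,2]>.066,2]))
cv2.imwrite('pics/fin.png',s["pixels"][:,:,::-1])
print(state()["clock"],state()["tool_pos"])
E
```

```text
key [[0.535, -0.282, 0.054], [0.537, -0.273, 0.055], [0.542, -0.27, 0.054]] toggle [[0.469, -0.033, 0.044], [0.475, -0.022, 0.046], [0.316, 0.028, 0.001]]
pin 0.07462548958263832
14.0 [ 0.44822531 -0.28478399  0.17564504]
```

View pics/fin.png

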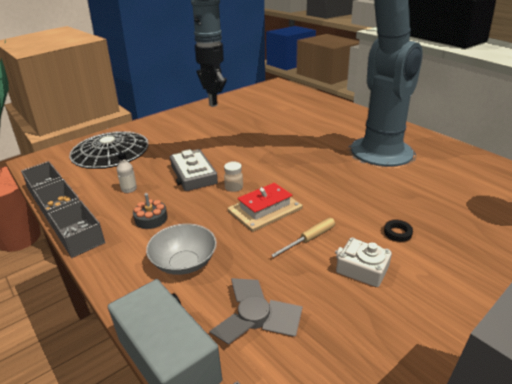

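The pin is down at (372,247), the toggle is over at (262,190), the round key is back up at 54 mm, and everything else is where it was.

```bash
python3 -c "from workcell import *; print(job_done())"
```

```text
the job is handed in; nothing more can be done
None
```

The job is handed in: the pin was pushed fully down, then the toggle over to its stop, then the round key pressed to its stop and back up; the final picture shows nothing else moved, though no verdict came back.

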